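Shut the recessed valve with the hanging T-key

TASK

Lift the red-headed T-key up and off its forked hook, stand it in the hole of the valve block, feel for the hidden blade at the bottom so that the key drops fully home on it, then shut the valve by turning the key clockwise (seen from above) to its end stop. Leave the key standing there, and do not disturb the pliers, tape measure, tape roll, spray can and blue-lidded carton.

Things in the scene. Friction and masses are not known exactly. Their poses are not given: they have to be found in the camera images.
- key_hub (a point): T-key, 0.2 to 0.45 kg, hanging on the hook stand at the start. Point: centre of its red head, a block 26 mm (along key x) x 24 mm (along key y) x 26 mm high. A steel cross bar 12 mm thick, 116 mm long in all, passes through the head along key x. Key z points up along the shank.
- t_key: the same T-key; origin at the centre of its lower end, 120 mm below key_hub. Shank 16 mm thick; the lowest 50 mm is a thicker foot, 24 mm wide. An open slot 10 mm wide and 15 mm deep is cut right across the end along key x (parallel to the bar), so the key is the same after a half turn.
- hook_stand: fixed blue stand; origin at the centre of the underside of its 100 x 90 x 12 mm base. Two 8 mm prongs at y = +28 and -28 mm run to -x from its upright (front face x = +32 mm, top 173 mm). The key's bar lies across both, at right angles.
- fork_dip (a point): point on the hanging bar's axis midway between the stand's prongs, 165 mm above the bench, 40 mm in front (-x) of the stand's origin; axes as the stand's. The turned-up prong ends, 15 mm farther forward, reach 16 mm above it: the key must rise 25 mm before it can go forward; straight up is free.
- valve_block: fixed aluminium block 76 x 76 mm, 60 mm high, z up, origin at the centre of its underside; a small gauge on its +y side, brass unions at both x ends. Red marks on its top lie along its x axis. The valve spindle at the bottom of its hole turns about z; shut = hard end stop, with the spindle's blade along block x.
- bore_mouth (a point): centre of the mouth of the upright round hole in the block's top, 27.5 mm wide with 2 mm chamfer, 33 mm deep; axes as the block's. On its floor a blade 20 x 7.5 mm, 12 mm tall, stands on the spindle (top 21 mm below the mouth). Key on the blade's top: head centre 99 mm above the mouth; fully home: 87 mm.
- bore_floor (a point): floor of the hole, 33 mm below its mouth; axes as the block's (not the blade's). The blade starts 0.6 to 1.2 rad counter-clockwise (from above) of the shut stop, not measured; it turns against about 0.15 N m of friction. The key drops over it when its slot is within about 0.12 rad of it, with as much play.
- pliers: bystander: red-handled pliers lying on the bench, 54 x 177 x 12 mm, origin at the centre of the underside
- tape_measure: bystander: yellow tape measure standing on edge, 38 x 79 x 62 mm, origin at the centre of the underside
- tape_roll: bystander: roll of green tape lying flat, 62 mm wide, 19 mm high, origin at the centre of the underside
- spray_can: bystander: blue spray can standing, 66 mm wide, 191 mm high, origin at the centre of the underside
- carton: bystander: small carton with blue lid, 56 x 86 x 46 mm, origin at the centre of the underside

How it is judged:
By the outcome, as a careful person would: the job done as asked, in the order asked, and still so for the second after the job is handed in, with the robot touching nothing.
It also fails if it takes over 51 s, if anything falls off the work surface, if the arm or the gripper's body presses on something with over 40 N, if the wrist force passes 120 N, or if a joint passes its speed limit or range.

ROBOT

A 6-joint arm with a two-finger parallel gripper is mounted at the origin on a cart in front of the work surface, level with it; the furniture and walls round the work are solid. World frame = base frame: x ahead of the robot, y to its left, z up, the work surface at z = 0. Lengths are in m, angles in rad, forces in N, time in s.
With the tool pointing down it reaches from about 0.375 to 0.75 m from the base axis. Payload 9 kg.
Tool frame: the origin (TCP) lies at the very end of the fingers, on their centre line; the grasp point (between the pads) lies hold_point_z behind it (hold_point_z is the distance from the TCP to the grasp point, in m); z points along the fingers, y is the line along which they close (so a half turn about z gives the same grasp; the last joint's range is limited). The gripper opens to 85 mm and grips with 20 to 120 N. Pads are 22 mm wide; open, the fingers measure 114 mm over their backs; the gripper's body (76 mm by 85 mm) begins 54 mm behind the grasp point. The pads swing forward as they close: fully open they stand 13 mm farther back than shut.
Start: joints at [-1.348, 0.104, 0.097, 1.564, 0, 1.353], TCP at [0.256, -0.543, 0.231] pointing down, gripper open.
Joint ranges: [-2.99, 2.99], [-0.84, 1.86], [-1.1, 1.16], [-1.84, 2.11], [-1.51, 1.56], [-3.14, 3.14]. Speed limits (rad/s): [2.22, 2.22, 2.57, 3.14, 3.14, 3.14].

INTERFACE

Orientations are given as a rotation vector (axis times angle).
In Python, from cell import observe, get_image, job_done, hold_point_z gives the robot as it stands. The module is installed in compiled form; this text tells all that it offers.
- The arm moves only by the tool carry_out, never from a script. Its argument "rows" is a list of rows, each an object of numbers: "tx", "ty", "tz": the shift along the tool's x, y, z in mm; "rx", "ry", "rz": the turn, a rotation vector about the tool's x, y, z in rad. In form: [{"tx": .., "ty": .., "tz": .., "rx": .., "ry": .., "rz": ..}, ...]. A call has 1 to 20 rows; each row shifts and turns the commanded pose from where the row before left it, along the tool's axes as they then stand; what a row does not reach is not made up. A row lasts 1/8 s, in which the tool goes at most 62.5 mm and 10.7 degrees, less where a joint would pass 70% of its speed; a pose out of reach is approached as far as the arm can. A call with a gripper value outside its range is refused whole. "claw" is the finger opening in mm, from 0 to 85.4, set as the call begins (left out, the last holds). The fingers move at their own pace and stop on an object; "newtons" is the grip in N (left out, the last holds). Time passes only in rows, so rows that do not move let the fingers close. It gives the time, the measured TCP pose, the force, the opening and the grip force at its end, in the units of the state.
- observe(): the state, without advancing time (a new reading comes with each control period).
- get_image(name): name is "side" or "top" or "wrist"; returns a dict with "color" (420x560x3 uint8, red, green, blue), "vertical_fov" (degrees; the focal length in pixels is half the picture's height over the tangent of half this angle, whatever the lens; pixels are square), "cx", "cy" (the principal point, pixels), "origin" and "attitude" of the camera in the world. Camera axes: x right, y up, looking along -z (the intrinsics and any distortion apply to the point x, -y, -z); pixel columns grow to the right and rows downward; lengths in m; the calibration is good to about 2 mm. A picture is of the moment at which its call begins. There is no depth.
- job_done(): hands the job in; it is judged then, once.
The state is a dict: "time": time; "joints": joint angles; "dq": joint speeds; "joint_torque": joint torques, N m; "position": TCP position; "eef_rot": TCP orientation; "force": force on the tool from outside, world axes, zero at the start; "ft_torque": the same for the moment, N m; "opening": finger opening in m; "finger_force": force on a finger pad.
Only numpy, scipy, OpenCV 4.12 (cv2) and the standard library are available. Lean on these libraries where they do the work, as an engineer would, in place of code of your own. Each camera call takes 0.05 s, during which the arm holds its last target. There are 200 camera calls.

## Working session

There is one attempt and no reset: what is moved stays moved. The work goes in short steps, Python scripts to look and compute and a tool call to move; the robot and the scene stay as the last step left them, time stands still between calls to the robot, and variables do not carry over. Pictures are saved under pics/ and viewed, at most 13 in all, crops included, and the job is handed in when it is done.

Besides the shell and the picture viewer there is one more tool, called after ">>>" by a JSON object that holds its "name" and its "arguments", one argument or row to a line. carry_out: Moves the arm, as the interface text tells. Its arguments: {"type":"object","properties":{"rows":{"type":"array"},"claw":{"type":"number"},"newtons":{"type":"number"}},"required":["rows"]}

```bash
mkdir -p pics; cat > h.py <<'E'
import numpy as np, cv2
from cell import observe, get_image, job_done, hold_point_z
from scipy.spatial.transform import Rotation as R
def att(a):
    a=np.array(a,float)
    return a if a.shape==(3,3) else (R.from_rotvec(a).as_matrix() if a.size==3 else R.from_quat(a).as_matrix())
def cam(n):
    d=get_image(n); d['f']=210/np.tan(np.radians(d['vertical_fov'])/2); d['R']=att(d['attitude']); return d
def save(d,name,box=None,s=1):
    im=d['color'][:,:,::-1]
    if box: im=im[box[1]:box[3],box[0]:box[2]]
    cv2.imwrite('pics/'+name,cv2.resize(im,None,fx=s,fy=s,interpolation=cv2.INTER_CUBIC))
def ray(d,u,v):
    w=d['R']@np.array([(u-d['cx'])/d['f'],-(v-d['cy'])/d['f'],-1]); return np.array(d['origin']),w
def onz(d,u,v,z):
    o,w=ray(d,u,v); return o+w*(z-o[2])/w[2]
def proj(d,p):
    c=d['R'].T@(np.array(p)-d['origin']); return d['cx']+d['f']*c[0]/-c[2], d['cy']-d['f']*c[1]/-c[2]
def tri(d1,p1,d2,p2):
    o1,w1=ray(d1,*p1);o2,w2=ray(d2,*p2)
    t=np.linalg.lstsq(np.c_[w1,-w2],o2-o1,rcond=None)[0]
    a,b=o1+w1*t[0],o2+w2*t[1]; return (a+b)/2,np.linalg.norm(a-b)
E
python3 - <<'E'
from h import *
print(observe(),hold_point_z)
for n in['side','top','wrist']:
    d=cam(n);save(d,n+'0.png')
    print(n,{k:d[k] for k in d if k not in('color','R')})
E
```

```text
{'time': 0.0, 'joints': array([-1.34765256e+00,  1.04713595e-01,  9.64628110e-02,  1.56388295e+00,
        1.58474431e-05,  1.35310158e+00]), 'dq': array([ 0.00084722,  0.00067783,  0.00115751, -0.00075391, -0.00077283,
       -0.00083724]), 'joint_torque': array([ 3.69869792e-05, -5.56931949e+01,  5.03647470e+01,  1.70700392e-02,
       -3.39717853e-04,  2.24812749e-05]), 'position': array([ 0.25596043, -0.54230169,  0.23051039]), 'eef_rot': array([-3.06427947e+00, -6.86581472e-01, -1.91612375e-05]), 'force': array([-0.17916834,  0.62339739,  0.4445665 ]), 'ft_torque': array([-0.01086843,  0.00701868,  0.010621  ]), 'finger_force': 0.0, 'opening': 0.08561717823350282} 0.0187
side {'vertical_fov': 44.23250516772694, 'cx': 273.3123955581912, 'cy': 210.89689771360537, 'origin': array([ 0.30940011, -1.16517296,  0.83705675]), 'attitude': array([ 0.9984678 , -0.06104822, -0.11139783]), 'f': np.float64(516.747080801104)}
top {'vertical_fov': 50.25600178761972, 'cx': 277.01391678585003, 'cy': 198.19498425020439, 'origin': array([ 0.18048754, -0.08469815,  1.37625083]), 'attitude': array([ 0.16803172, -0.14739452, -1.45697356]), 'f': np.float64(447.7322571718092)}
wrist {'vertical_fov': 67.9031768621769, 'cx': 279.145169050945, 'cy': 210.69097670399728, 'origin': array([ 0.32995534, -0.50726649,  0.37285307]), 'attitude': array([-0.28755154,  0.18548914, -1.11946024]), 'f': np.float64(311.90595859612654)}
```

View pics/top0.png

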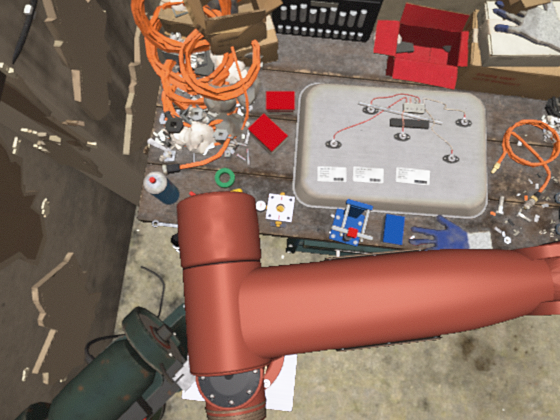

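View pics/side0.png

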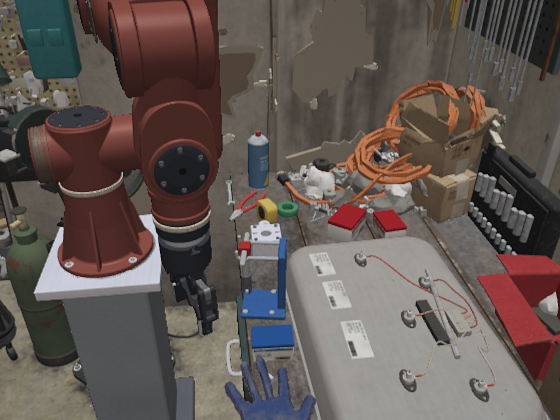

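Top view: valve block at about (280,208), hook stand at (350,222) with the key's red head at (352,233), carton at (394,229), can at (157,185). Side view: head at (244,247), block at (266,238), stand at (265,300). I'll zoom in on these.

```bash
python3 - <<'E'
from h import *
d=cam('top');e=cam('side')
a=d['color'][180:260,250:410,::-1];b=e['color'][210:350,220:320,::-1]
A=cv2.resize(a,None,fx=5,fy=5,interpolation=cv2.INTER_CUBIC)
cv2.imwrite('pics/t1.png',A)
B=cv2.resize(b,None,fx=4.2,fy=4.2,interpolation=cv2.INTER_CUBIC);cv2.imwrite('pics/s1.png',B)
for n,D in(('t',d),('s',e)):
    h=cv2.cvtColor(D['color'],cv2.COLOR_RGB2HSV)
    m=((h[...,0]<8)|(h[...,0]>172))&(h[...,1]>170)&(h[...,2]>80)
    k,l,s,c=cv2.connectedComponentsWithStats(m.astype(np.uint8))
    for i in range(1,k):
        if 15<s[i,4]<3000 and 170<c[i][1]<300: print(n,s[i],c[i])
E
```

```text
t [149 178   6   5  18] [151.66666667 179.72222222]
t [347 228  11  10  77] [352.01298701 232.4025974 ]
s [328 204  38  26 595] [346.72941176 216.30588235]
s [373 210  33  22 435] [389.47586207 220.28505747]
s [239 242  11  14 108] [244.34259259 246.9537037 ]
s [520 275   7   6  20] [522.75 277.25]
s [516 275  44  28 352] [539.44318182 286.64204545]
s [511 277  10   8  21] [515.95238095 281.23809524]
```

View pics/t1.png

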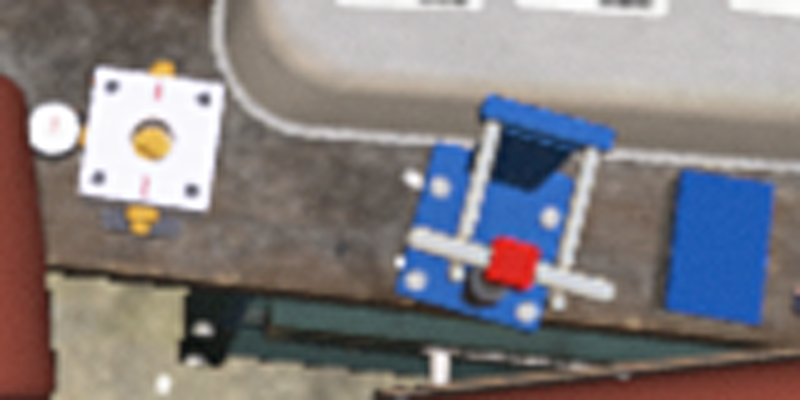

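View pics/s1.png

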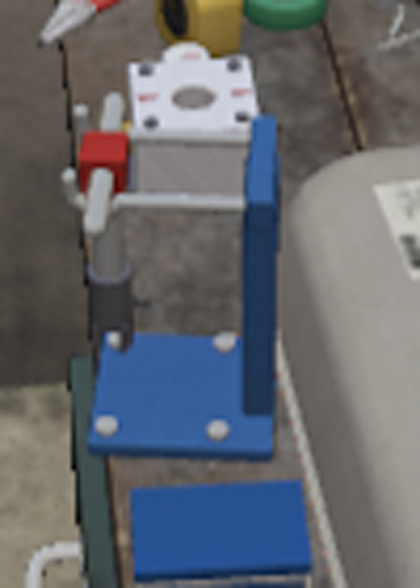

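Crops: bore mouth at about top px (280.6,208.2), red marks at (281.4,198.4) and (279,217.2), bar ends at (333,227.6) and (371.4,238), prongs running down-left. In the side view, the hole is at (265.7,233.1) and the head at (244.3,247).

```bash
python3 - <<'E'
from h import *
d=cam('top');e=cam('side')
b=onz(d,280.6,208.2,.06);print('bore',b,onz(e,220+193/4.2,210+97/4.2,.06))
a=onz(d,281.4,198.4,.06)-onz(d,279,217.2,.06);print('block yaw',np.arctan2(a[1],a[0]),a)
a2=onz(e,220+241/4.2,210+93/4.2,.06)-onz(e,220+148/4.2,210+97/4.2,.06);print(np.arctan2(a2[1],a2[0]),a2)
p=onz(d,333,227.6,.165);q=onz(d,371.4,238,.165);print('bar',p,q,np.linalg.norm(p-q),np.arctan2(*(p-q)[1::-1]),(p+q)/2)
print('hub tri',tri(d,(352,232.4),e,(244.3,247)))
for n,x in (('hub',(p+q)/2),): print(proj(d,x),proj(e,x))
for x0,x1 in (((490,130),(455,270)),((590,155),(557,300))):
    s=[onz(d,250+x[0]/5,180+x[1]/5,.165) for x in (x0,x1)];v=s[0]-s[1];print('prong',s,np.arctan2(v[1],v[0]))
# carton / base corners
for c in((437,143),(575,170),(535,330),(400,290)): print('base',onz(d,250+c[0]/5,180+c[1]/5,.012))
print('can',onz(d,152,180,.19), 'gauge',onz(d,250+53/5,180+129/5,.06))
o=R.from_rotvec(observe()['eef_rot']).as_matrix();print(o)
E
```

```text
bore [ 0.4218961  -0.06616655  0.06      ] [ 0.42444179 -0.0685801   0.06      ]
block yaw -0.017755466514844036 [ 0.0575764 -0.0010224  0.       ]
-0.046947718218785815 [ 0.05786929 -0.00271883  0.        ]
bar [ 0.36462424 -0.21532653  0.165     ] [ 0.34755004 -0.32117053  0.165     ] 0.10721232076780884 1.4108594114647954 [ 0.35608714 -0.26824853  0.165     ]
hub tri (array([ 0.35646619, -0.26728391,  0.16816392]), np.float64(0.00033779454364692754))
(np.float64(352.15270227392114), np.float64(232.787190199187)) (np.float64(244.27895831908418), np.float64(248.43780901756276))
prong [array([ 0.42877846, -0.25136901,  0.165     ]), array([ 0.34950908, -0.2383846 ,  0.165     ])] -0.16235927749919168
prong [array([ 0.42076995, -0.30699865,  0.165     ]), array([ 0.33919645, -0.29460878,  0.165     ])] -0.1507338974868549
base [ 0.44843024 -0.24043614  0.012     ]
base [ 0.44073147 -0.32650809  0.012     ]
base [ 0.33953663 -0.30910581  0.012     ]
base [ 0.35498816 -0.22538131  0.012     ]
can [0.43796973 0.28943078 0.19      ] gauge [ 0.42269393 -0.00589979  0.06      ]
[[ 9.04411622e-01  4.26661006e-01 -6.71310124e-05]
 [ 4.26661010e-01 -9.04411597e-01  2.13985757e-04]
 [ 3.05853122e-05 -2.22173391e-04 -9.99999975e-01]]
```

>>> {"name": "carry_out", "arguments": {
  "rows": [
    {"tx": 34.6, "ty": -34.2},
    {"tx": 34.6, "ty": -34.2},
    {"tx": 34.6, "ty": -34.2},
    {"tx": 34.6, "ty": -34.2},
    {"tx": 34.6, "ty": -34.2},
    {"tx": 34.6, "ty": -34.2},
    {"rz": -0.18},
    {"rz": -0.18},
    {"rz": -0.18},
    {"rz": -0.18},
    {"rz": -0.18},
    {"rz": -0.18},
    {"rz": -0.18},
    {"rz": -0.18},
    {"rz": -0.18},
    {"rz": -0.18},
    {"rz": -0.18},
    {"rz": -0.18},
    {"rz": -0.18},
    {"rz": -0.18}
  ],
  "claw": 85
}}

```text
$.rows[0]: bad value
```

>>> {"name": "carry_out", "arguments": {
  "rows": [
    {"rz": -0.177},
    {"rz": -0.177},
    {"rz": -0.177},
    {"rz": -0.177},
    {"rz": -0.177},
    {"rz": -0.177},
    {"rz": -0.177},
    {"rz": -0.177},
    {"rz": -0.177},
    {}
  ]
}}

```text
$.rows[0]: bad value
```

```bash
cat >> h.py <<'E'
def pose():
    s=observe();M=R.from_rotvec(s['eef_rot']).as_matrix();return np.array(s['position']),M,s
def st(hub=None):
    p,M,s=pose();print('t',round(s['time'],2),'p',p.round(4),'yaw',round(np.arctan2(M[1,0],M[0,0]),3),'z',M[:,2].round(3),'j',np.round(s['joints'],2),'F',np.round(s['force'],1),'T',np.round(s['ft_torque'],2),'op',round(s['opening'],4),'ff',s['finger_force'])
def delta(t):
    p,M,s=pose();print('tool delta mm',(1000*M.T@(np.array(t)-p)).round(1))
E
python3 - <<'E'
from h import *
st();w=cam('wrist');save(w,'w1.png');
h=cv2.cvtColor(w['color'],cv2.COLOR_RGB2HSV)
m=((h[...,0]<8)|(h[...,0]>172))&(h[...,1]>170)&(h[...,2]>80)
k,l,s,c=cv2.connectedComponentsWithStats(m.astype(np.uint8))
for i in range(1,k):
    if s[i,4]>100:print(s[i],c[i],onz(w,*c[i],.178))
print('exp hub',proj(w,[.356,-.268,.165]),'bore',proj(w,[.423,-.067,.06]))
E
```

```text
t 0.35 p [ 0.256  -0.5426  0.2311] yaw 0.441 z [-0.  0. -1.] j [-1.35  0.1   0.1   1.56 -0.    1.35] F [-0.1  0.3  0.1] T [-0.01  0.02 -0.03] op 0.0854 ff 0.0
exp hub (np.float64(-126.37178057810479), np.float64(-156.32513943423422)) bore (np.float64(-250.71563239452178), np.float64(-318.73168305647914))
```

View pics/w1.png

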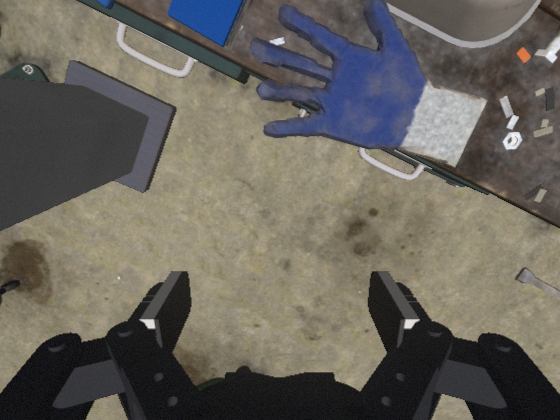

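The picture only shows the floor and the glove. The move was refused, probably because every row needs all six keys.

>>> {"name": "carry_out", "arguments": {
  "rows": [
    {"tx": 34.6, "ty": -34.2, "tz": 0, "rx": 0, "ry": 0, "rz": 0},
    {"tx": 34.6, "ty": -34.2, "tz": 0, "rx": 0, "ry": 0, "rz": 0},
    {"tx": 34.6, "ty": -34.2, "tz": 0, "rx": 0, "ry": 0, "rz": 0},
    {"tx": 34.6, "ty": -34.2, "tz": 0, "rx": 0, "ry": 0, "rz": 0},
    {"tx": 34.6, "ty": -34.2, "tz": 0, "rx": 0, "ry": 0, "rz": 0},
    {"tx": 34.6, "ty": -34.2, "tz": 0, "rx": 0, "ry": 0, "rz": 0},
    {"tx": 0, "ty": 0, "tz": 0, "rx": 0, "ry": 0, "rz": -0.18},
    {"tx": 0, "ty": 0, "tz": 0, "rx": 0, "ry": 0, "rz": -0.18},
    {"tx": 0, "ty": 0, "tz": 0, "rx": 0, "ry": 0, "rz": -0.18},
    {"tx": 0, "ty": 0, "tz": 0, "rx": 0, "ry": 0, "rz": -0.18},
    {"tx": 0, "ty": 0, "tz": 0, "rx": 0, "ry": 0, "rz": -0.18},
    {"tx": 0, "ty": 0, "tz": 0, "rx": 0, "ry": 0, "rz": -0.18},
    {"tx": 0, "ty": 0, "tz": 0, "rx": 0, "ry": 0, "rz": -0.18},
    {"tx": 0, "ty": 0, "tz": 0, "rx": 0, "ry": 0, "rz": -0.18},
    {"tx": 0, "ty": 0, "tz": 0, "rx": 0, "ry": 0, "rz": -0.18},
    {"tx": 0, "ty": 0, "tz": 0, "rx": 0, "ry": 0, "rz": -0.18},
    {"tx": 0, "ty": 0, "tz": 0, "rx": 0, "ry": 0, "rz": -0.18},
    {"tx": 0, "ty": 0, "tz": 0, "rx": 0, "ry": 0, "rz": -0.18},
    {"tx": 0, "ty": 0, "tz": 0, "rx": 0, "ry": 0, "rz": -0.18},
    {"tx": 0, "ty": 0, "tz": 0, "rx": 0, "ry": 0, "rz": -0.18}
  ],
  "claw": 85
}}

```text
time: 2.9
position: [0.3562, -0.2685, 0.2314]
eef_rot: [0.274, 3.129, -0.001]
force: [0.9, 1.1, 0.1]
opening: 0.085
finger_force: 0.0
```

>>> {"name": "carry_out", "arguments": {
  "rows": [
    {"tx": 0, "ty": 0, "tz": 0, "rx": 0, "ry": 0, "rz": -0.177},
    {"tx": 0, "ty": 0, "tz": 0, "rx": 0, "ry": 0, "rz": -0.177},
    {"tx": 0, "ty": 0, "tz": 0, "rx": 0, "ry": 0, "rz": -0.177},
    {"tx": 0, "ty": 0, "tz": 0, "rx": 0, "ry": 0, "rz": -0.177},
    {"tx": 0, "ty": 0, "tz": 0, "rx": 0, "ry": 0, "rz": -0.177},
    {"tx": 0, "ty": 0, "tz": 0, "rx": 0, "ry": 0, "rz": -0.177},
    {"tx": 0, "ty": 0, "tz": 0, "rx": 0, "ry": 0, "rz": -0.177},
    {"tx": 0, "ty": 0, "tz": 0, "rx": 0, "ry": 0, "rz": -0.177},
    {"tx": 0, "ty": 0, "tz": 0, "rx": 0, "ry": 0, "rz": -0.177},
    {"tx": 0, "ty": 0, "tz": 0, "rx": 0, "ry": 0, "rz": 0}
  ]
}}

```text
time: 4.15
position: [0.3562, -0.2685, 0.2314]
eef_rot: [2.037, -2.392, 0.0]
force: [-0.4, 0.6, 0.7]
opening: 0.085
finger_force: 0.0
```

```bash
python3 - <<'E'
from h import *
st();w=cam('wrist');save(w,'w2.png');
h=cv2.cvtColor(w['color'],cv2.COLOR_RGB2HSV)
m=((h[...,0]<8)|(h[...,0]>172))&(h[...,1]>170)&(h[...,2]>80)
k,l,s,c=cv2.connectedComponentsWithStats(m.astype(np.uint8))
for i in range(1,k):
    if s[i,4]>100:print(s[i],c[i],onz(w,*c[i],.178))
print('exp hub',proj(w,[.356,-.268,.165]),'bore',proj(w,[.423,-.067,.06]))
E
```

```text
t 4.15 p [ 0.3562 -0.2685  0.2314] yaw -1.731 z [ 0. -0. -1.] j [-0.94 -0.37 -0.34  1.6  -0.   -2.35] F [-0.4  0.6  0.7] T [-0.01 -0.02  0.04] op 0.085 ff 0.0
[ 261  211   34   40 1159] [277.39430544 232.13028473] [ 0.35688568 -0.26914795  0.178     ]
[  0 368  17  26 233] [  6.00858369 378.21030043] [ 0.59410453 -0.17815534  0.178     ]
[ 86 394  37  26 691] [105.64109986 408.13748191] [ 0.52548587 -0.13412252  0.178     ]
exp hub (np.float64(278.95810621986556), np.float64(226.43419923998806)) bore (np.float64(251.75672215469157), np.float64(351.0978685593647))
```

View pics/w2.png

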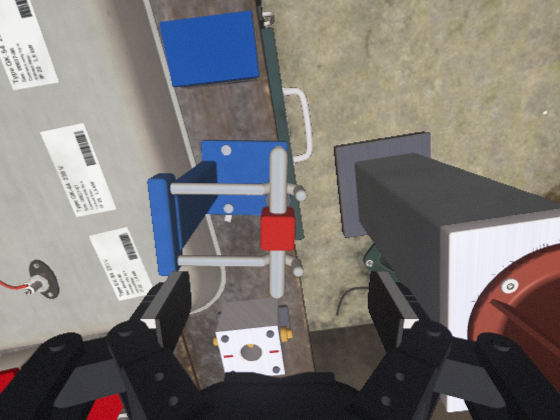

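The bar lies along tool x, from (278,155) to (277,290), and the head at (277,232) is within 1 mm of the estimate. The bore at (252,352) also matches its prediction. Going down to grip.

>>> {"name": "carry_out", "arguments": {
  "rows": [
    {"tx": 0, "ty": 0, "tz": 22, "rx": 0, "ry": 0, "rz": 0},
    {"tx": 0, "ty": 0, "tz": 22, "rx": 0, "ry": 0, "rz": 0},
    {"tx": 0, "ty": 0, "tz": 22, "rx": 0, "ry": 0, "rz": 0},
    {"tx": 0, "ty": 0, "tz": 19, "rx": 0, "ry": 0, "rz": 0},
    {"tx": 0, "ty": 0, "tz": 0, "rx": 0, "ry": 0, "rz": 0}
  ]
}}

```text
time: 4.82
position: [0.3557, -0.2678, 0.145]
eef_rot: [-2.036, 2.392, 0.004]
force: [-0.3, -0.1, 0.3]
opening: 0.0853
finger_force: 0.0
```

>>> {"name": "carry_out", "arguments": {
  "rows": [
    {"tx": 0, "ty": 0, "tz": 0, "rx": 0, "ry": 0, "rz": 0},
    {"tx": 0, "ty": 0, "tz": 0, "rx": 0, "ry": 0, "rz": 0},
    {"tx": 0, "ty": 0, "tz": 0, "rx": 0, "ry": 0, "rz": 0},
    {"tx": 0, "ty": 0, "tz": 0, "rx": 0, "ry": 0, "rz": 0},
    {"tx": 0, "ty": 0, "tz": 0, "rx": 0, "ry": 0, "rz": 0},
    {"tx": 0, "ty": 0, "tz": 0, "rx": 0, "ry": 0, "rz": 0}
  ],
  "claw": 0,
  "newtons": 80
}}

```text
time: 5.58
position: [0.3574, -0.2691, 0.1472]
eef_rot: [-2.038, 2.389, -0.005]
force: [5.5, -0.0, 1.8]
opening: 0.0227
finger_force: 78.9
```

```bash
python3 - <<'E'
from h import *
st()
E
```

```text
t 5.58 p [ 0.3574 -0.2691  0.1472] yaw -1.729 z [ 0.003 -0.002 -1.   ] j [-0.94 -0.38 -0.5   1.45  0.   -2.35] F [ 5.5 -0.   1.8] T [-0.14 -1.12 -0.12] op 0.0227 ff 78.90503168106079
```

>>> {"name": "carry_out", "arguments": {
  "rows": [
    {"tx": 0, "ty": 0, "tz": -10, "rx": 0, "ry": 0, "rz": 0},
    {"tx": 0, "ty": 0, "tz": -30, "rx": 0, "ry": 0, "rz": 0},
    {"tx": 0, "ty": 0, "tz": -35, "rx": 0, "ry": 0, "rz": 0},
    {"tx": 0, "ty": 0, "tz": -35, "rx": 0, "ry": 0, "rz": 0},
    {"tx": 0, "ty": 0, "tz": -30, "rx": 0, "ry": 0, "rz": 0},
    {"tx": 0, "ty": 0, "tz": -10, "rx": 0, "ry": 0, "rz": 0},
    {"tx": 0, "ty": 0, "tz": 0, "rx": 0, "ry": 0, "rz": 0}
  ]
}}

```text
time: 6.45
position: [0.3562, -0.2686, 0.2961]
eef_rot: [2.038, -2.39, -0.0]
force: [0.8, -0.3, -3.9]
opening: 0.0228
finger_force: 79.1
```

```bash
python3 - <<'E'
from h import *
st();delta([.423,-.0675,.297])
w=cam('wrist')
h=cv2.cvtColor(w['color'],cv2.COLOR_RGB2HSV)
m=((h[...,0]<8)|(h[...,0]>172))&(h[...,1]>170)&(h[...,2]>80)
k,l,s,c=cv2.connectedComponentsWithStats(m.astype(np.uint8))
for i in range(1,k):
    if s[i,4]>100:print(s[i],c[i])
p,M,_=pose()
print('exp hub',proj(w,p+[0,0,.0187]))
save(w,'w3.png')
E
```

```text
t 6.45 p [ 0.3562 -0.2686  0.2961] yaw -1.729 z [-0. -0. -1.] j [-0.94 -0.34 -0.19  1.71 -0.   -2.35] F [ 0.8 -0.3 -3.9] T [-0.08 -0.02 -0.03] op 0.0228 ff 79.10050749778748
tool delta mm [-209.1  -34.2   -0.9]
[ 252  261   55   73 3167] [279.11367225 303.1493527 ]
[  12  335   59   54 1889] [ 42.33350979 361.51667549]
[ 96 336  24  22 208] [107.19711538 345.20192308]
exp hub (np.float64(278.70240327252884), np.float64(293.06636356158737))
```

View pics/w3.png

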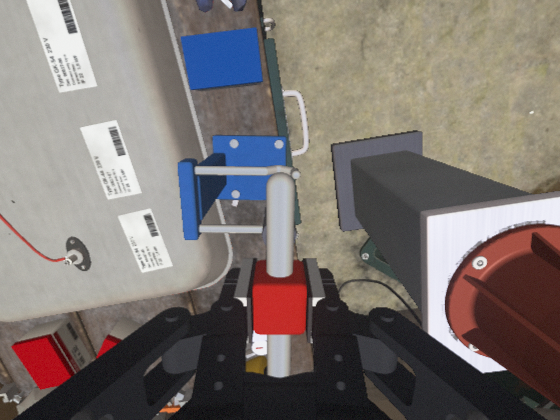

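Key hangs straight in the grip, and the bar stays parallel to tool x. Moving over the block.

>>> {"name": "carry_out", "arguments": {
  "rows": [
    {"tx": -20, "ty": -3.2, "tz": 0, "rx": 0, "ry": 0, "rz": 0},
    {"tx": -40, "ty": -7, "tz": 0, "rx": 0, "ry": 0, "rz": 0},
    {"tx": -45, "ty": -7, "tz": 0, "rx": 0, "ry": 0, "rz": 0},
    {"tx": -45, "ty": -7, "tz": 0, "rx": 0, "ry": 0, "rz": 0},
    {"tx": -40, "ty": -7, "tz": 0, "rx": 0, "ry": 0, "rz": 0},
    {"tx": -19, "ty": -3, "tz": 0, "rx": 0, "ry": 0, "rz": 0},
    {"tx": 0, "ty": 0, "tz": 40, "rx": 0, "ry": 0, "rz": 0.12},
    {"tx": 0, "ty": 0, "tz": 30, "rx": 0, "ry": 0, "rz": 0},
    {"tx": 0, "ty": 0, "tz": 15, "rx": 0, "ry": 0, "rz": 0},
    {"tx": 0, "ty": 0, "tz": 0, "rx": 0, "ry": 0, "rz": 0}
  ]
}}

```text
time: 7.75
position: [0.4222, -0.0672, 0.2101]
eef_rot: [1.891, -2.507, -0.003]
force: [1.2, 1.0, -4.0]
opening: 0.0228
finger_force: 78.9
```

```bash
python3 - <<'E'
from h import *
st();p,M,_=pose()
d=cam('top');e=cam('side');w=cam('wrist')
hub=p+[0,0,.0187]
for n,D in(('top',d),('side',e),('wrist',w)): print(n,'hub',proj(D,hub),'hubtop',proj(D,hub+[0,0,.013]),'foot',proj(D,hub-[0,0,.12]),'bore',proj(D,[.423,-.0675,.06]))
T=[cv2.resize(D['color'][v-40:v+40,u-40:u+40,::-1],(400,400),interpolation=cv2.INTER_CUBIC) for D,u,v in((d,280,210),(e,265,220))]
cv2.imwrite('pics/c1.png',np.hstack(T))
E
```

```text
t 7.75 p [ 0.4222 -0.0672  0.2101] yaw -1.849 z [-0.002  0.001 -1.   ] j [-0.47 -0.43 -0.43  1.58 -0.   -1.76] F [ 1.2  1.  -4. ] T [-0.06 -0.   -0.02] op 0.0228 ff 78.87636065483093
top hub (np.float64(281.37873208595505), np.float64(196.46663635553455)) hubtop (np.float64(281.41527791450375), np.float64(195.43034752114747)) foot (np.float64(281.07543738497156), np.float64(205.06682205768925)) bore (np.float64(281.083047330993), np.float64(207.88614665428068))
side hub (np.float64(264.46543389944884), np.float64(176.095849393354)) hubtop (np.float64(264.41665593122934), np.float64(171.37944154336154)) foot (np.float64(264.8912095192633), np.float64(217.26467107513832)) bore (np.float64(265.357710089137), np.float64(232.89692962646984))
wrist hub (np.float64(280.4886044804726), np.float64(291.6566779866588)) hubtop (np.float64(280.60787296579), np.float64(308.9166985695274)) foot (np.float64(279.9232815085254), np.float64(209.84557670702864)) bore (np.float64(278.98069783161355), np.float64(193.97826351101924))
```

View pics/c1.png

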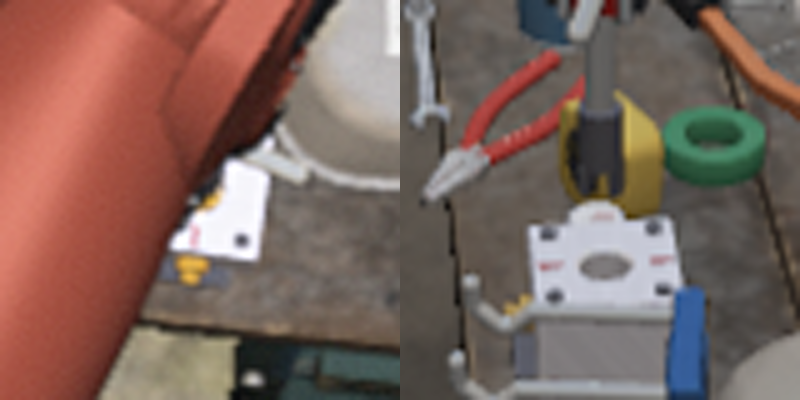

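>>> {"name": "carry_out", "arguments": {
  "rows": [
    {"tx": -0.7, "ty": -1.1, "tz": 20, "rx": 0, "ry": 0, "rz": 0},
    {"tx": 0, "ty": 0, "tz": 20, "rx": 0, "ry": 0, "rz": 0},
    {"tx": 0, "ty": 0, "tz": 5, "rx": 0, "ry": 0, "rz": 0},
    {"tx": 0, "ty": 0, "tz": 4, "rx": 0, "ry": 0, "rz": 0},
    {"tx": 0, "ty": 0, "tz": 3, "rx": 0, "ry": 0, "rz": 0},
    {"tx": 0, "ty": 0, "tz": 3, "rx": 0, "ry": 0, "rz": 0},
    {"tx": 0, "ty": 0, "tz": 0, "rx": 0, "ry": 0, "rz": 0}
  ]
}}

```text
time: 8.78
position: [0.4243, -0.0672, 0.1563]
eef_rot: [-1.892, 2.508, -0.0]
force: [-0.3, -0.2, -3.6]
opening: 0.023
finger_force: 79.2
```

```bash
python3 - <<'E'
from h import *
st()
E
```

```text
t 8.78 p [ 0.4243 -0.0672  0.1563] yaw -1.849 z [ 0. -0. -1.] j [-0.46 -0.44 -0.53  1.48 -0.   -1.76] F [-0.3 -0.2 -3.6] T [0.14 0.08 0.01] op 0.023 ff 79.22448992729187
```

>>> {"name": "carry_out", "arguments": {
  "rows": [
    {"tx": 0, "ty": 0, "tz": 5, "rx": 0, "ry": 0, "rz": 0},
    {"tx": 0, "ty": 0, "tz": 5, "rx": 0, "ry": 0, "rz": 0},
    {"tx": 0, "ty": 0, "tz": 3, "rx": 0, "ry": 0, "rz": 0},
    {"tx": 0, "ty": 0, "tz": 2, "rx": 0, "ry": 0, "rz": 0},
    {"tx": 0, "ty": 0, "tz": 2, "rx": 0, "ry": 0, "rz": 0},
    {"tx": 0, "ty": 0, "tz": 0, "rx": 0, "ry": 0, "rz": 0}
  ]
}}

```text
time: 9.52
position: [0.4246, -0.0674, 0.1407]
eef_rot: [-1.891, 2.508, -0.002]
force: [-3.5, 2.4, 9.0]
opening: 0.0228
finger_force: 80.9
```

```bash
python3 - <<'E'
from h import *
st()
E
```

```text
t 9.53 p [ 0.4246 -0.0674  0.1407] yaw -1.849 z [ 0.001 -0.001 -1.   ] j [-0.46 -0.44 -0.55  1.45 -0.   -1.76] F [-3.5  2.4  9. ] T [ 0.52  1.1  -0.07] op 0.0228 ff 80.87270736694336
```

>>> {"name": "carry_out", "arguments": {
  "rows": [
    {"tx": 0, "ty": 0, "tz": 0.5, "rx": 0, "ry": 0, "rz": 0.07},
    {"tx": 0, "ty": 0, "tz": 0, "rx": 0, "ry": 0, "rz": 0.07},
    {"tx": 0, "ty": 0, "tz": 0, "rx": 0, "ry": 0, "rz": 0}
  ]
}}

```text
time: 9.9
position: [0.4249, -0.0672, 0.1405]
eef_rot: [-1.71, 2.634, -0.003]
force: [-1.7, 2.9, 9.6]
opening: 0.0232
finger_force: 81.0
```

>>> {"name": "carry_out", "arguments": {
  "rows": [
    {"tx": 0, "ty": 0, "tz": 0, "rx": 0, "ry": 0, "rz": 0.07},
    {"tx": 0, "ty": 0, "tz": 0, "rx": 0, "ry": 0, "rz": 0.07},
    {"tx": 0, "ty": 0, "tz": 0, "rx": 0, "ry": 0, "rz": 0}
  ]
}}

```text
time: 10.28
position: [0.4244, -0.067, 0.1389]
eef_rot: [-1.523, 2.747, 0.0]
force: [-0.3, 2.8, -1.7]
opening: 0.023
finger_force: 79.3
```

Force has fallen off and z is lower, so the slot has found the blade. Pressing home.

>>> {"name": "carry_out", "arguments": {
  "rows": [
    {"tx": 0, "ty": 0, "tz": 3, "rx": 0, "ry": 0, "rz": 0},
    {"tx": 0, "ty": 0, "tz": 3, "rx": 0, "ry": 0, "rz": 0},
    {"tx": 0, "ty": 0, "tz": 3, "rx": 0, "ry": 0, "rz": 0},
    {"tx": 0, "ty": 0, "tz": 1.5, "rx": 0, "ry": 0, "rz": 0},
    {"tx": 0, "ty": 0, "tz": 1, "rx": 0, "ry": 0, "rz": 0},
    {"tx": 0, "ty": 0, "tz": 0, "rx": 0, "ry": 0, "rz": 0}
  ]
}}

```text
time: 11.02
position: [0.4247, -0.0673, 0.1295]
eef_rot: [-1.523, 2.747, -0.002]
force: [-5.9, 5.6, 19.3]
opening: 0.0227
finger_force: 82.4
```

```bash
python3 - <<'E'
from h import *
st()
E
```

```text
t 11.03 p [ 0.4247 -0.0673  0.1295] yaw -2.129 z [ 0.002 -0.001 -1.   ] j [-0.46 -0.44 -0.57  1.43 -0.   -1.48] F [-5.9  5.6 19.3] T [1.71 1.85 0.  ] op 0.0227 ff 82.35860466957092
```

>>> {"name": "carry_out", "arguments": {
  "rows": [
    {"tx": -0.2, "ty": 1.0, "tz": 0, "rx": 0, "ry": 0, "rz": 0},
    {"tx": 0, "ty": 0, "tz": 0, "rx": 0, "ry": 0, "rz": -0.03},
    {"tx": 0, "ty": 0, "tz": 0, "rx": 0, "ry": 0, "rz": 0}
  ]
}}

```text
time: 11.4
position: [0.4244, -0.067, 0.1295]
eef_rot: [-1.564, 2.723, -0.004]
force: [-3.2, 3.1, 16.1]
opening: 0.0228
finger_force: 81.9
```

```bash
python3 - <<'E'
from h import *
st();e=cam('side')
p,M,_=pose()
print(proj(e,[p[0],p[1],.147]))
h=cv2.cvtColor(e['color'],cv2.COLOR_RGB2HSV)
m=((h[...,0]<8)|(h[...,0]>172))&(h[...,1]>170)&(h[...,2]>80)
k,l,s,c=cv2.connectedComponentsWithStats(m.astype(np.uint8))
for i in range(1,k):
    if s[i,4]>15 and abs(c[i][0]-265)<30:print(s[i],c[i])
cv2.imwrite('pics/c2.png',cv2.resize(e['color'][150:260,205:325,::-1],(720,594) if 0 else (648,594),interpolation=cv2.INTER_CUBIC))
E
```

```text
t 11.4 p [ 0.4244 -0.067   0.1295] yaw -2.099 z [ 0.003 -0.002 -1.   ] j [-0.46 -0.44 -0.58  1.43 -0.   -1.51] F [-3.2  3.1 16.1] T [ 1.21  1.07 -0.08] op 0.0228 ff 81.94407820701599
(np.float64(265.593641621722), np.float64(204.48402767693432))
[260 197   8  15  60] [263.93333333 202.76666667]
[243 206  12   7  16] [248.5    208.8125]
```

View pics/c2.png

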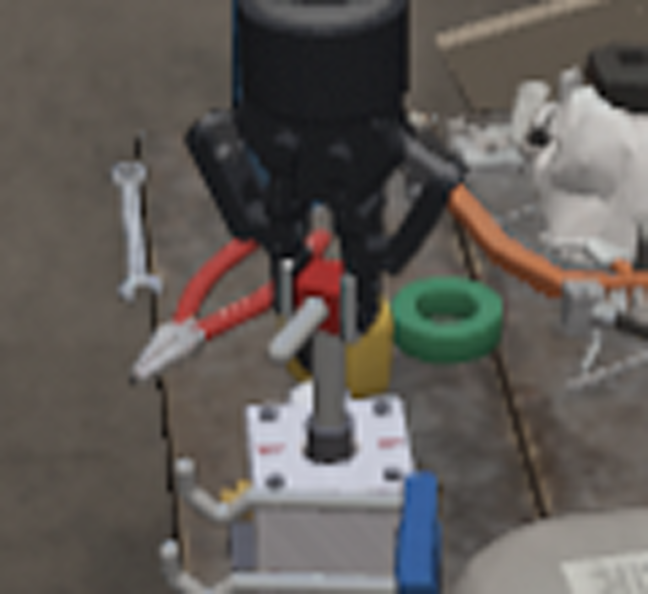

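The key is standing deep in the bore, with only the top of the foot showing at crop (330,440). The hub was at TCP + 17.8 mm when gripped, so home is z ≈ 0.129, which matches. Turning clockwise.

>>> {"name": "carry_out", "arguments": {
  "rows": [
    {"tx": 0, "ty": 0, "tz": -0.4, "rx": 0, "ry": 0, "rz": 0.08},
    {"tx": 0, "ty": 0, "tz": 0, "rx": 0, "ry": 0, "rz": 0.08},
    {"tx": 0, "ty": 0, "tz": 0, "rx": 0, "ry": 0, "rz": 0.08},
    {"tx": 0, "ty": 0, "tz": 0, "rx": 0, "ry": 0, "rz": 0.08},
    {"tx": 0, "ty": 0, "tz": 0, "rx": 0, "ry": 0, "rz": 0.08},
    {"tx": 0, "ty": 0, "tz": 0, "rx": 0, "ry": 0, "rz": 0.08},
    {"tx": 0, "ty": 0, "tz": 0, "rx": 0, "ry": 0, "rz": 0}
  ]
}}

```text
time: 12.32
position: [0.424, -0.0665, 0.1295]
eef_rot: [-0.87, 3.017, -0.002]
force: [-4.0, 5.4, 15.5]
opening: 0.0226
finger_force: 81.8
```

```bash
python3 - <<'E'
from h import *
st()
E
```

```text
t 12.32 p [ 0.424  -0.0665  0.1295] yaw -2.58 z [ 0.002 -0.001 -1.   ] j [-0.46 -0.44 -0.58  1.43  0.   -1.02] F [-4.   5.4 15.5] T [1.58 1.22 0.04] op 0.0226 ff 81.7691159248352
```

>>> {"name": "carry_out", "arguments": {
  "rows": [
    {"tx": 0, "ty": 0, "tz": -0.4, "rx": 0, "ry": 0, "rz": 0.08},
    {"tx": 0, "ty": 0, "tz": 0, "rx": 0, "ry": 0, "rz": 0.08},
    {"tx": 0, "ty": 0, "tz": 0, "rx": 0, "ry": 0, "rz": 0.08},
    {"tx": 0, "ty": 0, "tz": 0, "rx": 0, "ry": 0, "rz": 0.08},
    {"tx": 0, "ty": 0, "tz": 0, "rx": 0, "ry": 0, "rz": 0.08},
    {"tx": 0, "ty": 0, "tz": 0, "rx": 0, "ry": 0, "rz": 0.08},
    {"tx": 0, "ty": 0, "tz": 0, "rx": 0, "ry": 0, "rz": 0}
  ]
}}

```text
time: 13.2
position: [0.4237, -0.0659, 0.1295]
eef_rot: [-0.129, 3.138, 0.001]
force: [-3.4, 7.0, 14.0]
opening: 0.0231
finger_force: 81.6
```

>>> {"name": "carry_out", "arguments": {
  "rows": [
    {"tx": 0, "ty": 0, "tz": 0, "rx": 0, "ry": 0, "rz": 0.05},
    {"tx": 0, "ty": 0, "tz": 0, "rx": 0, "ry": 0, "rz": 0.05},
    {"tx": 0, "ty": 0, "tz": 0, "rx": 0, "ry": 0, "rz": 0}
  ]
}}

```text
time: 13.58
position: [0.4237, -0.0658, 0.1295]
eef_rot: [0.027, 3.14, 0.002]
force: [-4.4, 7.2, 13.3]
opening: 0.0224
finger_force: 81.6
```

```bash
python3 - <<'E'
from h import *
st()
E
```

```text
t 13.57 p [ 0.4237 -0.0658  0.1295] yaw 3.124 z [ 0.001  0.001 -1.   ] j [-0.46 -0.44 -0.58  1.43  0.   -0.44] F [-4.4  7.2 13.3] T [2.44 1.22 0.12] op 0.0224 ff 81.59530878067017
```

>>> {"name": "carry_out", "arguments": {
  "rows": [
    {"tx": 0, "ty": 0, "tz": 0, "rx": 0, "ry": 0, "rz": 0.04},
    {"tx": 0, "ty": 0, "tz": 0, "rx": 0, "ry": 0, "rz": 0.04},
    {"tx": 0, "ty": 0, "tz": 0, "rx": 0, "ry": 0, "rz": 0}
  ]
}}

```text
time: 13.95
position: [0.4237, -0.0656, 0.1295]
eef_rot: [0.152, 3.137, 0.003]
force: [-4.5, 8.6, 14.9]
opening: 0.0228
finger_force: 81.6
```

```bash
python3 - <<'E'
from h import *
st()
E
```

```text
t 13.95 p [ 0.4237 -0.0656  0.1295] yaw 3.044 z [ 0.001  0.002 -1.   ] j [-0.46 -0.44 -0.58  1.43  0.   -0.36] F [-4.5  8.6 14.9] T [2.72 1.27 0.14] op 0.0228 ff 81.6443681716919
```

>>> {"name": "carry_out", "arguments": {
  "rows": [
    {"tx": 0, "ty": 0, "tz": 0, "rx": 0, "ry": 0, "rz": 0.04},
    {"tx": 0, "ty": 0, "tz": 0, "rx": 0, "ry": 0, "rz": 0.04},
    {"tx": 0, "ty": 0, "tz": 0, "rx": 0, "ry": 0, "rz": 0}
  ]
}}

```text
time: 14.32
position: [0.4236, -0.0651, 0.1295]
eef_rot: [0.277, 3.128, 0.004]
force: [-4.8, 11.8, 14.7]
opening: 0.0226
finger_force: 81.8
```

```bash
python3 - <<'E'
from h import *
st()
E
```

```text
t 14.32 p [ 0.4236 -0.0651  0.1295] yaw 2.965 z [ 0.001  0.003 -1.   ] j [-0.46 -0.44 -0.58  1.43  0.   -0.29] F [-4.8 11.8 14.7] T [3.35 1.32 0.18] op 0.0226 ff 81.78799510002136
```

>>> {"name": "carry_out", "arguments": {
  "rows": [
    {"tx": 0.6, "ty": 1.1, "tz": -0.4, "rx": 0, "ry": 0, "rz": 0},
    {"tx": 0, "ty": 0, "tz": 0, "rx": 0, "ry": 0, "rz": 0.04},
    {"tx": 0, "ty": 0, "tz": 0, "rx": 0, "ry": 0, "rz": 0.04},
    {"tx": 0, "ty": 0, "tz": 0, "rx": 0, "ry": 0, "rz": 0}
  ]
}}

```text
time: 14.82
position: [0.4233, -0.0643, 0.1296]
eef_rot: [0.402, 3.115, 0.003]
force: [-2.7, 7.9, 10.2]
opening: 0.0228
finger_force: 81.1
```

```bash
python3 - <<'E'
from h import *
st()
e=cam('side');w=cam('wrist')
a=cv2.resize(e['color'][150:260,205:325,::-1],(400,367),interpolation=cv2.INTER_CUBIC);b=cv2.resize(w['color'][:,:,::-1],(400,300));
b=np.vstack([b,np.zeros((67,400,3),np.uint8)])
cv2.imwrite('pics/c3.png',np.hstack([a,b]))
E
```

```text
t 14.82 p [ 0.4233 -0.0643  0.1296] yaw 2.885 z [ 0.001  0.002 -1.   ] j [-0.46 -0.44 -0.58  1.43  0.   -0.2 ] F [-2.7  7.9 10.2] T [2.62 0.86 0.65] op 0.0228 ff 81.07484221458435
```

View pics/c3.png

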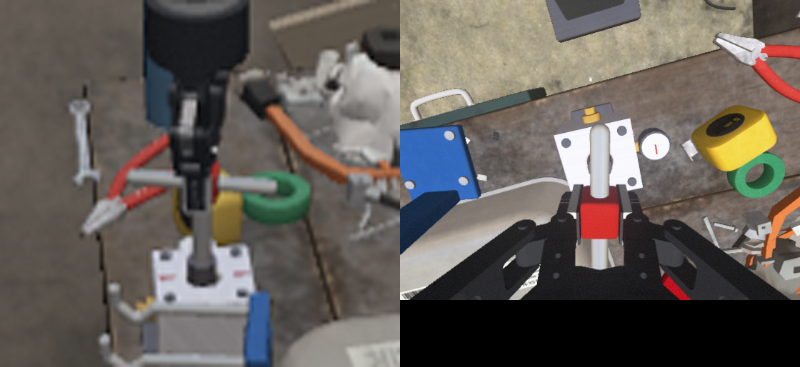

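The bar sits slightly past the block's marks clockwise, and the torque has jumped from 0.18 to 0.65 N m, so this looks like the stop. One more nudge to confirm.

>>> {"name": "carry_out", "arguments": {
  "rows": [
    {"tx": 0, "ty": 0, "tz": 0, "rx": 0, "ry": 0, "rz": 0.03},
    {"tx": 0, "ty": 0, "tz": 0, "rx": 0, "ry": 0, "rz": 0.02},
    {"tx": 0, "ty": 0, "tz": 0, "rx": 0, "ry": 0, "rz": 0}
  ]
}}

```text
time: 15.3
position: [0.4233, -0.0642, 0.1296]
eef_rot: [0.478, 3.104, 0.003]
force: [-3.7, 8.0, 10.1]
opening: 0.0232
finger_force: 81.1
```

```bash
python3 - <<'E'
from h import *
st()
E
```

```text
t 15.3 p [ 0.4233 -0.0642  0.1296] yaw 2.836 z [ 0.001  0.002 -1.   ] j [-0.46 -0.44 -0.58  1.43  0.   -0.15] F [-3.7  8.  10.1] T [2.68 0.85 1.12] op 0.0232 ff 81.13237023353577
```

Stop confirmed at 1.12 N m, rising stiffly. Relieving the load, then releasing and withdrawing straight up.

>>> {"name": "carry_out", "arguments": {
  "rows": [
    {"tx": 0, "ty": 0, "tz": 0, "rx": 0, "ry": 0, "rz": -0.05},
    {"tx": 0.6, "ty": 0.7, "tz": -1.2, "rx": 0, "ry": 0, "rz": -0.05},
    {"tx": 0, "ty": 0, "tz": 0, "rx": 0, "ry": 0, "rz": 0}
  ]
}}

```text
time: 15.68
position: [0.4227, -0.064, 0.1296]
eef_rot: [0.325, 3.125, 0.001]
force: [0.7, 5.2, -0.6]
opening: 0.0231
finger_force: 79.7
```

```bash
python3 - <<'E'
from h import *
st()
E
```

```text
t 15.68 p [ 0.4227 -0.064   0.1296] yaw 2.934 z [ 0.     0.001 -1.   ] j [-0.46 -0.44 -0.58  1.44  0.   -0.25] F [ 0.7  5.2 -0.6] T [1.71 0.   0.29] op 0.0231 ff 79.72299098968506
```

>>> {"name": "carry_out", "arguments": {
  "rows": [
    {"tx": 0, "ty": 0, "tz": 0, "rx": 0, "ry": 0, "rz": 0},
    {"tx": 0, "ty": 0, "tz": 0, "rx": 0, "ry": 0, "rz": 0},
    {"tx": 0, "ty": 0, "tz": 0, "rx": 0, "ry": 0, "rz": 0},
    {"tx": 0, "ty": 0, "tz": 0, "rx": 0, "ry": 0, "rz": 0},
    {"tx": 0, "ty": 0, "tz": 0, "rx": 0, "ry": 0, "rz": 0},
    {"tx": 0, "ty": 0, "tz": -20, "rx": 0, "ry": 0, "rz": 0},
    {"tx": 0, "ty": 0, "tz": -30, "rx": 0, "ry": 0, "rz": 0},
    {"tx": 0, "ty": 0, "tz": -30, "rx": 0, "ry": 0, "rz": 0},
    {"tx": 0, "ty": 0, "tz": -30, "rx": 0, "ry": 0, "rz": 0},
    {"tx": 0, "ty": 0, "tz": 0, "rx": 0, "ry": 0, "rz": 0}
  ],
  "claw": 70
}}

```text
time: 16.92
position: [0.4238, -0.065, 0.2433]
eef_rot: [0.325, 3.12, -0.003]
force: [0.4, -0.8, 0.6]
opening: 0.0698
finger_force: 0.0
```

```bash
python3 - <<'E'
from h import *
st()
e=cam('side');w=cam('wrist')
a=cv2.resize(e['color'][150:260,205:325,::-1],(400,367),interpolation=cv2.INTER_CUBIC);b=cv2.resize(w['color'][:,:,::-1],(400,300));
b=np.vstack([b,np.zeros((67,400,3),np.uint8)])
cv2.imwrite('pics/c4.png',np.hstack([a,b]))
for D in(e,w):
    h=cv2.cvtColor(D['color'],cv2.COLOR_RGB2HSV)
    m=((h[...,0]<8)|(h[...,0]>172))&(h[...,1]>170)&(h[...,2]>80)
    k,l,s,c=cv2.connectedComponentsWithStats(m.astype(np.uint8))
    print([(s[i].tolist(),c[i].round(1)) for i in range(1,k) if s[i,4]>60 and abs(c[i][0]-270)<40])
    print('home hub',proj(D,[.424,-.067,.147]),'blade-top hub',proj(D,[.424,-.067,.159]))
E
```

```text
t 16.93 p [ 0.4238 -0.065   0.2433] yaw 2.934 z [ 0.004 -0.002 -1.   ] j [-0.46 -0.43 -0.36  1.63 -0.   -0.25] F [ 0.4 -0.8  0.6] T [ 0.05 -0.01  0.  ] op 0.0698 ff 0.0
[([260, 197, 10, 13, 110], array([264.2, 203.7]))]
home hub (np.float64(265.4495136839854), np.float64(204.49475436311857)) blade-top hub (np.float64(265.4109835104645), np.float64(200.43496032616918))
[([266, 204, 30, 30, 851], array([280.2, 218.2]))]
home hub (np.float64(276.1991099029984), np.float64(215.1145991538334)) blade-top hub (np.float64(276.06683490400115), np.float64(220.34142365862488))
```

View pics/c4.png

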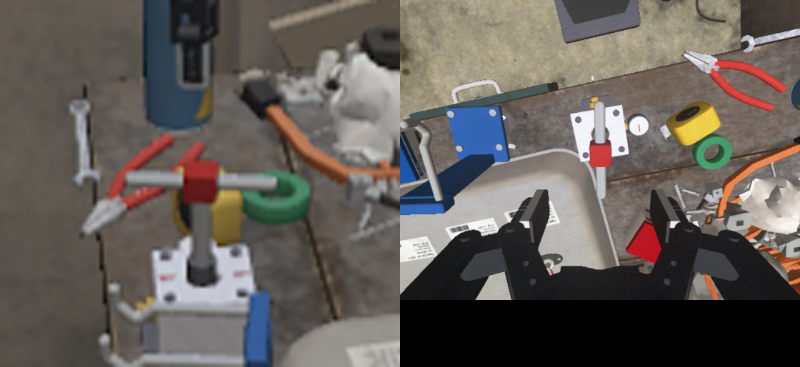

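The key stands upright on its own with its head (side view, row 203.7) at home height (predicted 204.5). The bar is just past the marks, the bystanders haven't moved, and the gripper is clear. Handing in.

```bash
python3 -c "
from cell import job_done
print(job_done())"
```

```text
the job is handed in; nothing more can be done
None
```

The key is standing fully home in the valve block and the valve is turned clockwise to its end stop; I handed the job in at about 17 s with the gripper clear and the bystanders undisturbed, but the hand-in returned no verdict.

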